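# Tuck a spice ledge under the lapped splashback tile and hold it flat

## Robot

A 7-joint arm with a two-finger parallel gripper is mounted at the origin on a cart in front of the work surface, level with it; the furniture and walls round the work are solid. World frame = base frame: x ahead of the robot, y to its left, z up, the work surface at z = 0. Lengths are in mm, angles in rad, forces in N, time in s.
With the tool pointing down it reaches from about 425 to 950 mm from the base axis. Payload 4.7 kg.
Tool frame: the origin (TCP) lies midway between the tips of the shut fingers; the grasp point (between the pads) lies 19 mm behind it; z points along the fingers, y is the line along which they close (so a half turn about z gives the same grasp; the last joint's range is limited). The gripper opens to 85 mm and grips with 20 to 120 N. Pads are 22 mm wide; open, the fingers measure 114 mm over their backs; the gripper's body (76 mm by 85 mm) begins 54 mm behind the grasp point. The pads swing forward as they close: fully open they stand 13 mm farther back than shut.
Start: joints at [1.313, 0.469, -0.049, 1.532, 0.024, 1.141, -0.082], TCP at [153.142, -657.416, 231.335] pointing down, gripper open.
Joint ranges: [-2.59, 2.59], [-0.33, 1.99], [-1.39, 1.29], [0.1, 2.45], [-1.04, 4.18], [0.21, 1.99], [-2.66, 2.66]. Speed limits (rad/s): [2.57, 2.57, 3.14, 3.14, 3.14, 3.14, 3.14].

## Interface

Orientations are given as [roll, pitch, yaw] about the fixed x, y, z axes, in that order (R = Rz(yaw) Ry(pitch) Rx(roll)).
In Python, from cell import r, get_image, calibration, hand_in, boxes_of, spot_point gives the robot as it stands. The module is installed in compiled form; this text tells all that it offers.
- The arm moves only by the tool servo_tool, never from a script. Its argument "plan" is a list of rows, each an object of numbers: "gripper": the finger opening in m, from 0 to 0.0854; "tx", "ty", "tz": the shift along the tool's x, y, z in m; "wx", "wy", "wz": the turn, a rotation vector about the tool's x, y, z in degrees. In form: [{"gripper": .., "tx": .., "ty": .., "tz": .., "wx": .., "wy": .., "wz": ..}, ...]. A call has 1 to 5 rows; each row is the pose to reach, as a shift and turn from the pose commanded when the call began, along the tool's axes at that moment; what a row does not reach only later rows make up. A row lasts 1/10 s, in which the tool goes at most 50 mm and 8.59 degrees, less where a joint would pass 70% of its speed; a pose out of reach is approached as far as the arm can. A call with a gripper value outside its range is refused whole. The fingers move at their own pace and stop on an object; "squeeze" is the grip in N (left out, the last holds). Time passes only in rows, so rows that repeat a pose let the fingers close. It gives the time, the measured TCP pose, the force, the opening and the grip force at its end, in the units of the state.
- r.state(): the state, without advancing time (a new reading comes with each control period).
- get_image(name): name is "side" or "top" or "wrist"; returns (picture, depth): 480x640x3 uint8, blue, green, red; 480x640 float32, mm along the optical axis (not along the pixel's ray), 0 where there is no reading.
- calibration(name): a dict with "K" (3x3 intrinsics, pixels), "rvec" (rotation vector, rad) and "tvec" (3), from world to camera coordinates, as OpenCV has them. Camera axes: x right, y down, z forward; pixel columns grow to the right and rows downward; lengths in mm; the calibration is good to about 2 mm. A picture is of the moment at which its call begins: read the wrist's pose just before it. calibration takes no time and is no camera call; for the wrist camera it gives the pose at the moment of the call.
- hand_in(): hands the job in; it is judged then, once.
Trained networks look in the newest picture that a camera, given by its name, has taken for a name from the list of things; names that differ only in an ending like _2 or _b are one class to them, and where a whole thing is asked for, a point or a joint stands for the part that bears it (a point fixed in the world has none). Each returns a list of dicts, best first, with "p" (0 to 1); they miss things now and then, are a little off and sometimes report something else, mostly with a low value. They report only what shows in the picture. A call takes as long as a camera call.
- boxes_of(camera, name): "at" ([column, row] in pixels, amid what is visible of it).
- spot_point(camera, name): "at" ([column, row] in pixels: a listed point, or the origin of a listed thing).
The state is a dict: "time_s": time; "joints": joint angles; "qd": joint speeds; "tau": joint torques, N m; "tcp_pos": TCP position; "tcp_rot": TCP orientation; "ft_force": force on the tool from outside, world axes, zero at the start; "moment": the same for the moment, N m; "finger_gap": finger opening in mm; "finger_force": force on a finger pad.
Only numpy, scipy, OpenCV 4.12 (cv2) and the standard library are available. Lean on these libraries where they do the work, as an engineer would, in place of code of your own. Each camera call takes 0.05 s, during which the arm holds its last target. There are 200 camera calls.

## Task

Pick up the steel spice ledge by the lip along its top and slide its flat flange under the wide middle tile at the front of the splashback panel, centred on that tile, until the ledge's upright meets the tile's front edge along its whole length; do not lift or shift the tile. Finish with the gripper still holding the ledge by its lip and pressing it down firmly, so that its flange is held flat on the bare backer board. Leave the two spice jars and the salt shaker standing where they are.

Things in the scene. Friction and masses are not known exactly. Their poses are not given: they have to be found in the camera images.
- panel: Splashback panel lying flat, fixed: cement backer board 12 mm thick, bare in front, light grey tiles behind (tops at z = 25.5 mm, nothing over 28). Origin: on the worktop, below the middle tile's front edge. +x from the bare margin back under the tiles, y along the tile edge, z up. Board: x -60 to 152 mm (bare to x = 0), y -152 to 152 mm. Beside the middle tile, |y| > 102 mm, it is solid.
- pocket (a point): Mouth of the pocket under the middle tile: the point on the board's top (panel z = 12 mm) straight below the middle of the tile's front edge; axes as the panel. The pocket is open to the front, 205 mm wide, 40 mm deep and 5.5 mm high; bedding closes its back and sides, the tile its top.
- tile: The wide middle tile of the front row, 100 x 200 x 8 mm, 0.3 to 0.42 kg, lying loose on its bed; its front 40 mm lap over the pocket. Spacers in the joints stop it sliding back or sideways, only its weight holds it down. Origin: middle of its lower front edge, 17.5 mm above the worktop; axes as the panel.
- ledge: Slim steel spice ledge, 180 mm long (y), 0.2 to 0.33 kg, standing on its flange. Origin: underside, mid-length, in the plane of the upright's rear face. Flange 2.5 mm thick, from x = -3 to +38 mm; slotted upright 3 mm thick, x = -3 to 0, 60 mm high, with a lip along its top. Fully home, its origin is at pocket, axes as the panel (flange pointing to +x, under the tile).
- ledge_lip (a point): Middle of the ledge's top lip, where to grip it from above, closing across the lip (along the ledge's x). The lip is 10 mm wide (ledge x -3 to +7 mm) and 14 mm tall (ledge z 46 to 60 mm, this point at 53); axes as the ledge. Gripped here, fingers stay above the tiles.
- flange_edge (a point): Middle of the front lower edge of the ledge's flange, the edge that goes under the tile: 38 mm in +x from the ledge's origin.
- spice_b: Spice jar with dark cap, 41 mm across, 105 mm tall, a bystander standing on the worktop behind the ledge; origin at the centre of its underside.
- spice_c: Another spice jar with dark cap, 41 mm across, 105 mm tall, a bystander standing behind the ledge; origin at the centre of its underside.
- shaker: Glass salt shaker, 44 mm across, 90 mm tall, a bystander standing behind the ledge; origin at the centre of its underside.

How it is judged (in metres and radians):
On the way:
1. the flange's edge is started under the lapped tile (x of flange_edge in the frame of pocket above 0.008 m and z of flange_edge in the frame of pocket between -0.002 and 0.0035 m and x of ledge in the frame of pocket below -0.004 m), for 0.05 s.
At the end, for the whole second after the job is handed in: Upright within 2.5 mm of the tile's front edge, square within 0.03 rad, centred within 9 mm; flange on the board (1.2 mm, tilt < 0.025 rad), pressed with over 5 N by the gripper still holding the ledge; tile flat in its place (4 mm, tilt < 0.015 rad) (x of ledge in the frame of tile above -0.0025 m and y of ledge in the frame of tile between -0.009 and 0.009 m and angle between the x axis of ledge and the x axis of tile, either way round below 0.03 rad and z of ledge in the frame of panel below 0.0132 m and angle between ledge's own z axis and vertical below 0.025 rad and contact force between ledge and panel above 5 N and contact force between the fingers and ledge above 15 N and z of tile in the frame of panel below 0.0185 m and angle between tile's own z axis and vertical below 0.015 rad and distance of tile from where it was at the start of the episode below 0.004 m and linear speed of ledge below 0.01 m/s); the arm keeps its last pose, push and grip.
It fails at once if the lapped tile is lifted: its front edge more than 3 mm above its place, or tilted by more than 0.04 rad (z of tile in the frame of panel above 0.0205 m or angle between tile's own z axis and vertical above 0.04 rad).
It fails at once if the lapped tile is shoved more than 6 mm out of place (distance of tile from where it was at the start of the episode above 0.006 m).
It fails at once if a spice jar or the shaker is moved more than 20 mm or tipped (distance of any of spice_b, spice_c, shaker from where it was at the start of the episode above 0.02 m or angle between any of spice_b, spice_c, shaker's own z axis and vertical above 0.3 rad).
It also fails if it takes over 42 s, if anything falls off the work surface, if the arm or the gripper's body presses on something with over 40 N, if the wrist force passes 120 N, or if a joint passes its speed limit or range.

## Working session

There is one attempt and no reset: what is moved stays moved. The work goes in short steps, Python scripts to look and compute and a tool call to move; the robot and the scene stay as the last step left them, time stands still between calls to the robot, and variables do not carry over. Pictures are saved under pics/ and viewed, at most 10 in all, crops included, and the job is handed in when it is done.

Besides the shell and the picture viewer there is one more tool, called after "Request:" as name(argument=value, ...) on one line, values as JSON. servo_tool: Moves the arm, as the interface text tells. Its arguments: {"type":"object","properties":{"plan":{"type":"array"},"squeeze":{"type":"number"}},"required":["plan"]}

```bash
mkdir -p pics; cat > h.py <<'E'
import numpy as np,cv2
from cell import r,get_image,calibration,hand_in,boxes_of,spot_point
def cam(n):
    c=calibration(n);R=cv2.Rodrigues(np.array(c["rvec"],float))[0];return np.array(c["K"],float),R,np.array(c["tvec"],float).ravel()
def ray(C,p):
    K,R,t=C;d=R.T@np.linalg.inv(K)@np.array([p[0],p[1],1.]);return -R.T@t,d
def onz(C,p,z):
    o,d=ray(C,p);return o+d*(z-o[2])/d[2]
def dep(C,p,D):
    o,d=ray(C,p);u,v=int(round(p[0])),int(round(p[1]));w=D[max(0,v-1):v+2,max(0,u-1):u+2];w=w[w>0]
    return o+d*np.median(w) if w.size else None
def tri(C1,p1,C2,p2):
    A=[];b=[]
    for C,p in((C1,p1),(C2,p2)):
        o,d=ray(C,p);d=d/np.linalg.norm(d);P=np.eye(3)-np.outer(d,d);A.append(P);b.append(P@o)
    return np.linalg.solve(sum(A),sum(b))
def proj(C,X):
    K,R,t=C;q=K@(R@np.array(X,float)+t);return q[:2]/q[2]
E
cat > a.py <<'E'
from h import *
np.set_printoptions(precision=1,suppress=True)
for n in("side","top"):
    im,D=get_image(n);C=cam(n);cv2.imwrite(f"pics/{n}0.png",im);np.save(f"{n}0.npy",D);print(n,C[2],-C[1].T@C[2])
    for k in("ledge","ledge_lip","flange_edge","tile","pocket","panel","spice_b","shaker"):
        for q in spot_point(n,k)[:3]: print(k,q["p"],np.array(q["at"]),dep(C,q["at"],D))
s=r.state();print(s)
E
python3 a.py
```

```text
side [-533.4   64.8 1001.8] [ 383.6 -792.   719.5]
ledge 0.58 [298.2 353.4] [ 470.7 -315.8   18.2]
ledge 0.5 [413.9 367.1] [ 640.2 -383.2   22.5]
ledge 0.31 [266.4 169. ] [502.3 187.6  25.9]
ledge_lip 0.6 [296.  332.5] [ 470.1 -305.6   60.1]
tile 0.71 [264.9 171.6] [497.2 177.9  26.2]
tile 0.33 [263.8 173.2] [495.5 187.8  15. ]
pocket 0.6 [262.4 175.8] [491.  180.8  13.4]
panel 0.56 [262.2 174.6] [491.2 184.2  14.3]
spice_b 0.8 [380.4 291.6] [ 644.5 -212.2    8.2]
spice_b 0.69 [416.  365.3] [ 642.2 -384.5   28.7]
shaker 0.76 [382.3 321.5] [ 621.3 -287.3   21.8]
top [-70.1 535.2 906.6] [366.2 -74.9 986.7]
ledge 0.85 [432.7 281.6] [ 462.4 -287.5   51.6]
ledge 0.32 [421.9 208.3] [ 618.6 -267.4   49.2]
ledge_lip 0.84 [440.6 279.3] [ 466.9 -302.1   58.7]
flange_edge 0.81 [429.7 263.2] [ 507.9 -293.     1.1]
flange_edge 0.4 [426.8 207.3] [ 619.6 -276.6   54.8]
tile 0.67 [207.1 261.7] [496.2 194.   11.8]
pocket 0.89 [204.4 261. ] [497.5 199.8  12.8]
pocket 0.69 [459.  201.7] [ 638.4 -349.6   38.1]
panel 0.76 [209.6 260.3] [498.  185.9  22.3]
spice_b 0.74 [385.2 197.2] [ 633.7 -186.1   74.5]
spice_b 0.68 [461.6 198.5] [ 638.5 -348.2   62.5]
shaker 0.86 [423.4 208. ] [ 619.3 -270.5   49.3]
{'time_s': 0.9, 'joints': array([ 1.3,  0.5, -0. ,  1.5,  0. ,  1.1, -0.1]), 'qd': array([-0.,  0., -0.,  0., -0., -0., -0.]), 'tau': array([ -0. , -51. ,  -0. , -23.8,   0. ,   0. ,   0. ]), 'tcp_pos': array([ 153.1, -657.4,  231.3]), 'tcp_rot': array([ 3.1, -0. ,  0.2]), 'ft_force': array([-0.4,  0.5, -0.3]), 'moment': array([-0., -0.,  0.]), 'finger_force': 0.0, 'finger_gap': 85.56837587129885}
```

View pictures.

View pics/top0.png

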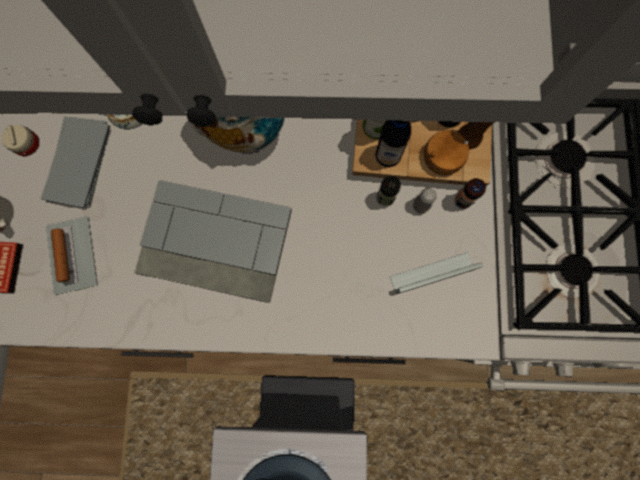

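View pics/side0.png

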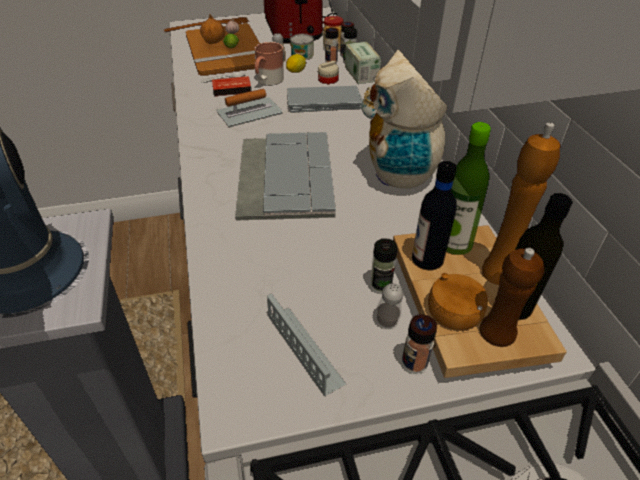

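Top view: ledge runs (392,290)–(482,262) right of centre, with jars/shaker behind at (388,190), (425,200), (470,192). The panel is at (215,240), bare margin toward the robot. Now I fit both from depth.

```bash
cat > b.py <<'E'
from h import *
np.set_printoptions(precision=2,suppress=True)
for n in("top","side"):
    D=np.load(f"{n}0.npy");C=cam(n);v,u=np.nonzero(D>0);K,R,t=C
    X=((np.linalg.inv(K)@np.c_[u,v,np.ones(len(u))].T)*D[v,u]).T;X=(X-t)@R
    w=(X[:,0]>300)&(X[:,0]<720)&(abs(X[:,1]-150)<270)
    tb=X[(X[:,0]>330)&(X[:,0]<420)&(abs(X[:,1]+100)<100)];print(n,"table z",np.median(tb[:,2]))
    def rect(P):
        q=cv2.minAreaRect(P[:,:2].astype(np.float32));print(len(P),q,"z",np.percentile(P[:,2],[5,50,95]));return q
    def big(lo,hi):
        m=np.zeros(D.shape,np.uint8);k=w&(X[:,2]>lo)&(X[:,2]<hi);m[v[k],u[k]]=1
        a,l,s,c=cv2.connectedComponentsWithStats(m)
        pv=l[int(proj(C,P0)[1]),int(proj(C,P0)[0])]
        return X[l[v,u]==pv]
    P0=[560,180,25.5];rect(big(6,35));rect(big(20,35))
    P=X[(X[:,0]>400)&(X[:,0]<560)&(abs(X[:,1]+295)<120)&(X[:,2]>44)&(X[:,2]<66)];rect(P)
    P=X[(X[:,0]>400)&(X[:,0]<570)&(abs(X[:,1]+295)<120)&(X[:,2]>54)&(X[:,2]<66)]
    c=P.mean(0);d=np.linalg.svd(P[:,:2]-c[:2])[2][0];s=(P[:,:2]-c[:2])@d;print("lip",c,d,np.degrees(np.arctan2(-d[0],d[1])),s.min(),s.max(), c[:2]+d*(s.min()+s.max())/2)
E
python3 b.py
```

```text
top table z 0.5443353084077738
13319 ((544.6099853515625, 182.33807373046875), (307.0816345214844, 212.52490234375), 79.42295837402344) z [10.8  24.97 28.52]
9312 ((574.2128295898438, 177.79493713378906), (305.14288330078125, 152.65049743652344), 79.42933654785156) z [22.98 26.   28.82]
440 ((471.77447509765625, -302.1854553222656), (10.171672821044922, 179.9364776611328), 18.900226593017578) z [56.87 60.05 62.62]
lip [ 471.48 -301.7    60.01] [-0.32  0.95] 18.878322400275618 -90.52047611172739 89.30656688542909 [ 471.67 -302.28]
side table z 0.5058026514748601
7620 ((543.9520874023438, 182.59185791015625), (310.28582763671875, 212.05787658691406), 79.30338287353516) z [10.97 25.23 28.06]
5185 ((573.454345703125, 177.1426544189453), (310.0647277832031, 152.18756103515625), 79.33287811279297) z [23.56 26.09 28.31]
872 ((470.8294372558594, -303.31854248046875), (11.30179214477539, 180.3553924560547), 18.983976364135742) z [47.39 59.41 61.93]
lip [ 472.39 -310.5    59.68] [ 0.32 -0.95] -161.15180895533953 -96.66302858061272 82.8806505459565 [ 470.17 -303.98]
```

```bash
cat > go.py <<'E'
import sys;from h import *
from scipy.spatial.transform import Rotation as Ro
# args: x y z yawdeg [tilt]
x,y,z,yaw=map(float,sys.argv[1:5])
s=r.state();R0=Ro.from_euler("xyz",s["tcp_rot"]);Rt=Ro.from_euler("xyz",[180,0,yaw],degrees=True)
np.set_printoptions(precision=4,suppress=True)
print(s["time_s"],s["tcp_pos"],np.degrees(s["tcp_rot"]),s["joints"],s["ft_force"],s["finger_gap"],s["finger_force"])
print("t m",R0.inv().apply(np.array([x,y,z])-s["tcp_pos"])/1000,"w deg",np.degrees((R0.inv()*Rt).as_rotvec()))
E
python3 go.py 471.3 -302.8 170 108.9
```

```text
0.9 [ 153.148  -657.4245  231.3478] [179.9933  -0.0033  13.1104] [ 1.3131  0.4686 -0.0486  1.5325  0.0241  1.141  -0.0823] [-0.4307  0.4741 -0.2773] 85.56837587129885 0.0
t m [ 0.3903 -0.2732  0.0613] w deg [  0.0078   0.0031 -95.7896]
```

Request:
servo_tool(plan=[{"gripper": 0.0854, "tx": 0.3903, "ty": -0.2732, "tz": 0.0613, "wz": -95.8}, {"gripper": 0.0854, "tx": 0.3903, "ty": -0.2732, "tz": 0.0613, "wz": -95.8}, {"gripper": 0.0854, "tx": 0.3903, "ty": -0.2732, "tz": 0.0613, "wz": -95.8}, {"gripper": 0.0854, "tx": 0.3903, "ty": -0.2732, "tz": 0.0613, "wz": -95.8}, {"gripper": 0.0854, "tx": 0.3903, "ty": -0.2732, "tz": 0.0613, "wz": -95.8}])

```text
validation failed for argument at $.pl...
```

```bash
python3 go.py 471.3 -302.8 170 108.9
```

```text
0.9 [ 153.148  -657.4245  231.3478] [179.9933  -0.0033  13.1104] [ 1.3131  0.4686 -0.0486  1.5325  0.0241  1.141  -0.0823] [-0.4307  0.4741 -0.2773] 85.56837587129885 0.0
t m [ 0.3903 -0.2732  0.0613] w deg [  0.0078   0.0031 -95.7896]
```

Request:
servo_tool(plan=[{"gripper": 0.085, "tx": 0.39, "ty": -0.273, "tz": 0.061, "wx": 0, "wy": 0, "wz": -95.8}, {"gripper": 0.085, "tx": 0.39, "ty": -0.273, "tz": 0.061, "wx": 0, "wy": 0, "wz": -95.8}, {"gripper": 0.085, "tx": 0.39, "ty": -0.273, "tz": 0.061, "wx": 0, "wy": 0, "wz": -95.8}, {"gripper": 0.085, "tx": 0.39, "ty": -0.273, "tz": 0.061, "wx": 0, "wy": 0, "wz": -95.8}, {"gripper": 0.085, "tx": 0.39, "ty": -0.273, "tz": 0.061, "wx": 0, "wy": 0, "wz": -95.8}])

```text
time_s: 1.4
tcp_pos: [319.8, -471.3, 199.7]
tcp_rot: [3.141, 0.0, 0.985]
ft_force: [0.4, 0.0, -0.6]
finger_gap: 85.2
finger_force: 0.0
```

```bash
python3 go.py 471.3 -302.8 170 108.9
```

```text
1.4 [ 319.8438 -471.3278  199.6868] [179.9509   0.0246  56.4212] [ 1.1271  0.3444 -0.2864  1.813   0.1139  0.9992  0.2089] [ 0.4196  0.0009 -0.5665] 85.18720883971305 0.0
t m [0.2242 0.0329 0.0296] w deg [  0.0344   0.0454 -52.4788]
```

Request:
servo_tool(plan=[{"gripper": 0.085, "tx": 0.224, "ty": 0.033, "tz": 0.03, "wx": 0, "wy": 0, "wz": -52.5}, {"gripper": 0.085, "tx": 0.224, "ty": 0.033, "tz": 0.03, "wx": 0, "wy": 0, "wz": -52.5}, {"gripper": 0.085, "tx": 0.224, "ty": 0.033, "tz": 0.03, "wx": 0, "wy": 0, "wz": -52.5}, {"gripper": 0.085, "tx": 0.224, "ty": 0.033, "tz": 0.03, "wx": 0, "wy": 0, "wz": -52.5}, {"gripper": 0.085, "tx": 0.224, "ty": 0.033, "tz": 0.03, "wx": 0, "wy": 0, "wz": -52.5}])

```text
time_s: 1.9
tcp_pos: [473.9, -301.1, 169.7]
tcp_rot: [3.14, -0.001, 1.74]
ft_force: [0.2, 0.7, 0.5]
finger_gap: 85.0
finger_force: 0.0
```

```bash
python3 go.py 471.3 -302.8 170 108.9
```

```text
1.9 [ 473.898  -301.1443  169.7185] [179.8918  -0.051   99.7016] [ 0.8928  0.3962 -0.5119  1.8519  0.232   0.9518  0.4479] [0.227  0.6673 0.4595] 84.99053297333623 0.0
t m [-0.0012 -0.0028 -0.0003] w deg [ 0.112  -0.0422 -9.1985]
```

Request:
servo_tool(plan=[{"gripper": 0.06, "tx": -0.001, "ty": -0.003, "tz": 0.02, "wx": 0.1, "wy": 0, "wz": -9.2}, {"gripper": 0.06, "tx": -0.001, "ty": -0.003, "tz": 0.02, "wx": 0.1, "wy": 0, "wz": -9.2}, {"gripper": 0.06, "tx": -0.001, "ty": -0.003, "tz": 0.02, "wx": 0.1, "wy": 0, "wz": -9.2}])

```text
time_s: 2.2
tcp_pos: [467.7, -307.6, 149.5]
tcp_rot: [-3.139, -0.001, 1.885]
ft_force: [-0.4, -0.6, 0.7]
finger_gap: 60.4
finger_force: 0.0
```

```bash
cat > w.py <<'E'
import sys;from h import *
np.set_printoptions(precision=1,suppress=True)
C=cam("wrist");im,D=get_image("wrist");cv2.imwrite(f"pics/{sys.argv[1]}.png",im);np.save(f"{sys.argv[1]}.npy",D)
for k in sys.argv[2:]:
    for q in spot_point("wrist",k)[:2]: print(k,q["p"],np.array(q["at"]),dep(C,q["at"],D))
v,u=np.nonzero(D>0);K,R,t=C
X=((np.linalg.inv(K)@np.c_[u,v,np.ones(len(u))].T)*D[v,u]).T;X=(X-t)@R
P=X[(abs(X[:,0]-471)<70)&(abs(X[:,1]+302)<120)&(X[:,2]>50)&(X[:,2]<68)]
if len(P)>50: print(cv2.minAreaRect(P[:,:2].astype(np.float32)),np.percentile(P[:,2],[5,50,95]))
E
python3 w.py w1 ledge_lip; python3 go.py 471.3 -302.8 100 108.9
```

```text
ledge_lip 0.75 [336.6 233.6] [ 470.9 -298.8   58.9]
((471.74859619140625, -301.81524658203125), (10.029501914978027, 179.9975128173828), 18.886743545532227) [57.5 59.  60.1]
2.3 [ 468.1894 -308.0614  150.3111] [-179.926     0.0676  108.0187] [ 0.9194  0.4228 -0.5315  1.871   0.267   0.9183  0.5771] [-0.1319 -0.2027  0.3393] 60.07493760545026 0.0
t m [0.0041 0.0047 0.0503] w deg [-0.0745  0.067  -0.8814]
```

View pics/w1.png

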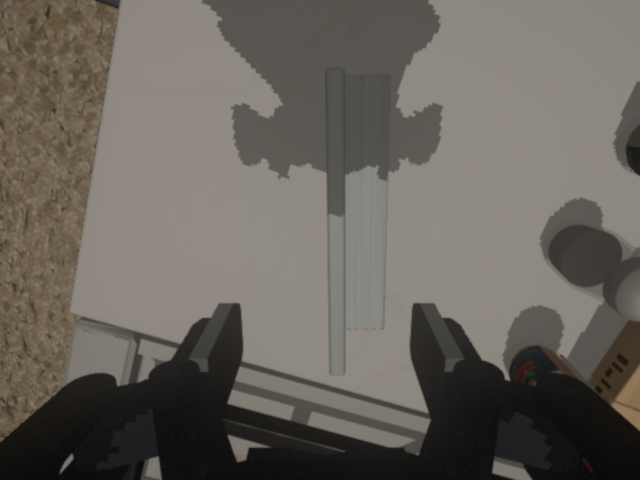

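Request:
servo_tool(plan=[{"gripper": 0.05, "tx": 0.004, "ty": 0.005, "tz": 0.03, "wx": -0.1, "wy": 0, "wz": -0.9}, {"gripper": 0.05, "tx": 0.004, "ty": 0.005, "tz": 0.06, "wx": -0.1, "wy": 0, "wz": -0.9}, {"gripper": 0.05, "tx": 0.004, "ty": 0.005, "tz": 0.075, "wx": -0.1, "wy": 0, "wz": -0.9}, {"gripper": 0.05, "tx": 0.004, "ty": 0.005, "tz": 0.075, "wx": -0.1, "wy": 0, "wz": -0.9}, {"gripper": 0.05, "tx": 0.004, "ty": 0.005, "tz": 0.075, "wx": -0.1, "wy": 0, "wz": -0.9}])

```text
time_s: 2.8
tcp_pos: [472.3, -302.1, 75.5]
tcp_rot: [3.141, 0.001, 1.904]
ft_force: [0.4, -0.4, 0.4]
finger_gap: 50.1
finger_force: 0.0
```

```bash
python3 go.py 471.6 -302.2 34 108.9
```

```text
2.8 [ 472.2974 -302.1418   75.479 ] [179.9476   0.0636 109.0894] [ 0.8718  0.5205 -0.4938  1.9289  0.3442  0.774   0.5174] [ 0.3583 -0.3678  0.4468] 50.10824342841985 0.0
t m [ 0.0002 -0.0007  0.0415] w deg [0.0525 0.0635 0.1894]
```

Request:
servo_tool(plan=[{"gripper": 0.04, "tx": 0, "ty": -0.0007, "tz": 0.022, "wx": 0, "wy": 0, "wz": 0.2}, {"gripper": 0.03, "tx": 0, "ty": -0.0007, "tz": 0.0415, "wx": 0, "wy": 0, "wz": 0.2}, {"gripper": 0.02, "tx": 0, "ty": -0.0007, "tz": 0.0415, "wx": 0, "wy": 0, "wz": 0.2}, {"gripper": 0.015, "tx": 0, "ty": -0.0007, "tz": 0.0415, "wx": 0, "wy": 0, "wz": 0.2}], squeeze=90)

```text
time_s: 3.2
tcp_pos: [471.9, -302.3, 34.4]
tcp_rot: [3.14, 0.001, 1.901]
ft_force: [0.1, 0.0, 0.3]
finger_gap: 15.0
finger_force: 0.0
```

Request:
servo_tool(plan=[{"gripper": 0.0, "tx": 0, "ty": 0, "tz": 0, "wx": 0, "wy": 0, "wz": 0}, {"gripper": 0.0, "tx": 0, "ty": 0, "tz": 0, "wx": 0, "wy": 0, "wz": 0}, {"gripper": 0.0, "tx": 0, "ty": 0, "tz": 0, "wx": 0, "wy": 0, "wz": 0}], squeeze=90)

```text
time_s: 3.5
tcp_pos: [472.2, -302.3, 34.8]
tcp_rot: [3.14, 0.002, 1.901]
ft_force: [-0.9, -0.2, 5.6]
finger_gap: 8.4
finger_force: 89.0
```

```bash
python3 go.py 471.6 -302.2 110 108.9
```

```text
3.5 [ 472.1959 -302.3339   34.8457] [179.8968   0.1381 108.9385] [ 0.8445  0.5773 -0.4605  1.9524  0.3888  0.6958  0.4773] [-0.8879 -0.1621  5.6033] 8.407801348136092 88.95662784576416
t m [ 0.0001 -0.0004 -0.0752] w deg [0.1033 0.1381 0.0386]
```

Request:
servo_tool(plan=[{"gripper": 0.0, "tx": 0, "ty": 0, "tz": -0.015, "wx": 0, "wy": 0, "wz": 0}, {"gripper": 0.0, "tx": 0, "ty": 0, "tz": -0.045, "wx": 0, "wy": 0, "wz": 0}, {"gripper": 0.0, "tx": 0, "ty": 0, "tz": -0.075, "wx": 0, "wy": 0, "wz": 0}, {"gripper": 0.0, "tx": 0, "ty": 0, "tz": -0.075, "wx": 0, "wy": 0, "wz": 0}])

```text
time_s: 3.9
tcp_pos: [473.8, -302.9, 112.7]
tcp_rot: [3.136, 0.007, 1.902]
ft_force: [1.1, 0.1, -2.9]
finger_gap: 8.0
finger_force: 88.2
```

```bash
python3 go.py 451.9 200 110 79.4
```

```text
3.9 [ 473.8182 -302.8625  112.7344] [179.6753   0.3791 108.9521] [ 0.8951  0.4704 -0.5205  1.9039  0.3095  0.8376  0.5447] [ 1.1347  0.1442 -2.9255] 7.991926134075329 88.18143367767334
t m [0.4827 0.1426 0.0003] w deg [ 0.4153  0.2869 29.553 ]
```

Request:
servo_tool(plan=[{"gripper": 0.0, "tx": 0.015, "ty": 0.004, "tz": 0, "wx": 0.1, "wy": 0.1, "wz": 1}, {"gripper": 0.0, "tx": 0.05, "ty": 0.015, "tz": 0, "wx": 0.2, "wy": 0.1, "wz": 3}, {"gripper": 0.0, "tx": 0.09, "ty": 0.027, "tz": 0, "wx": 0.3, "wy": 0.2, "wz": 6}, {"gripper": 0.0, "tx": 0.13, "ty": 0.038, "tz": 0, "wx": 0.4, "wy": 0.3, "wz": 8}, {"gripper": 0.0, "tx": 0.17, "ty": 0.05, "tz": 0, "wx": 0.4, "wy": 0.3, "wz": 10}])

```text
time_s: 4.4
tcp_pos: [462.0, -123.2, 107.7]
tcp_rot: [-3.133, -0.005, 1.725]
ft_force: [-0.2, -0.0, -2.7]
finger_gap: 8.3
finger_force: 88.1
```

```bash
python3 go.py 451.9 200 110 79.4
```

```text
4.4 [ 462.0391 -123.2371  107.7383] [-179.518    -0.2885   98.8375] [ 0.62    0.3665 -0.5385  2.0822  0.2638  0.7682  0.0719] [-0.2235 -0.0296 -2.6625] 8.30742380436015 88.0873954296112
t m [ 0.321   0.0396 -0.001 ] w deg [-0.5263 -0.204  19.4386]
```

Request:
servo_tool(plan=[{"gripper": 0.0, "tx": 0.04, "ty": 0.005, "tz": 0, "wx": -0.2, "wy": 0, "wz": 3}, {"gripper": 0.0, "tx": 0.08, "ty": 0.01, "tz": 0, "wx": -0.2, "wy": -0.1, "wz": 5}, {"gripper": 0.0, "tx": 0.12, "ty": 0.015, "tz": 0, "wx": -0.2, "wy": -0.1, "wz": 8}, {"gripper": 0.0, "tx": 0.16, "ty": 0.02, "tz": 0, "wx": -0.2, "wy": -0.1, "wz": 10}, {"gripper": 0.0, "tx": 0.19, "ty": 0.024, "tz": 0, "wx": -0.2, "wy": -0.1, "wz": 12}])

```text
time_s: 4.9
tcp_pos: [456.2, 69.3, 108.7]
tcp_rot: [-3.136, -0.002, 1.519]
ft_force: [1.3, -0.2, -2.5]
finger_gap: 8.2
finger_force: 88.0
```

```bash
python3 go.py 451.9 200 110 79.4
```

```text
4.9 [456.1964  69.2877 108.6917] [-179.7072   -0.1229   87.0127] [ 0.2283  0.3406 -0.556   2.1201  0.256   0.7498 -0.5436] [ 1.2734 -0.1948 -2.4828] 8.24449161734789 88.0143928527832
t m [ 0.1303 -0.0111 -0.001 ] w deg [-0.3005 -0.1033  7.613 ]
```

Request:
servo_tool(plan=[{"gripper": 0.0, "tx": 0.035, "ty": -0.003, "tz": 0, "wx": 0, "wy": 0, "wz": 2}, {"gripper": 0.0, "tx": 0.07, "ty": -0.006, "tz": 0, "wx": 0, "wy": 0, "wz": 4}, {"gripper": 0.0, "tx": 0.105, "ty": -0.009, "tz": 0, "wx": 0, "wy": 0, "wz": 6}, {"gripper": 0.0, "tx": 0.13, "ty": -0.011, "tz": 0, "wx": 0, "wy": 0, "wz": 7.6}, {"gripper": 0.0, "tx": 0.13, "ty": -0.011, "tz": 0, "wx": 0, "wy": 0, "wz": 7.6}])

```text
time_s: 5.4
tcp_pos: [452.1, 201.6, 109.2]
tcp_rot: [-3.136, -0.004, 1.391]
ft_force: [-0.8, 0.1, -2.7]
finger_gap: 8.5
finger_force: 88.0
```

```bash
cat > c.py <<'E'
import sys;from h import *
np.set_printoptions(precision=2,suppress=True)
tag=sys.argv[1]; s0=r.state();tcp=s0["tcp_pos"]
for n in("top","side","wrist"):
    C=cam(n);im,D=get_image(n);cv2.imwrite(f"pics/{n}{tag}.png",im);np.save(f"{n}{tag}.npy",D)
    v,u=np.nonzero(D>0);K,R,t=C
    X=((np.linalg.inv(K)@np.c_[u,v,np.ones(len(u))].T)*D[v,u]).T;X=(X-t)@R
    a=np.radians(-10.6);p=np.c_[(X[:,0]-499.1)*np.cos(a)+(X[:,1]-191.2)*np.sin(a),-(X[:,0]-499.1)*np.sin(a)+(X[:,1]-191.2)*np.cos(a),X[:,2]]
    np.save(f"p_{n}{tag}.npy",np.c_[p,u,v])
    for k in("ledge","ledge_lip","flange_edge","pocket"):
        for q in spot_point(n,k)[:1]:
            X1=dep(C,q["at"],D); print(n,k,round(q["p"],2),np.array(q["at"]),X1)
E
python3 c.py 1;python3 go.py 451.9 200 110 79.4
```

```text
top ledge 0.57 [193.6 279.9] [444.41 183.51 133.73]
top ledge_lip 0.71 [184.4 278.6] [441.7  185.14 183.58]
top flange_edge 0.73 [196.8 265.6] [478.91 196.44  77.22]
top pocket 0.91 [207.7 257.2] [504.08 189.42  26.48]
side ledge 0.66 [243.5 152. ] [454.32 190.92  77.4 ]
side ledge_lip 0.98 [239.8 130.5] [451.3  190.46 132.89]
side flange_edge 0.84 [257.9 152.7] [485.56 184.52  74.88]
side pocket 0.85 [263.5 171.7] [495.84 194.19  14.77]
wrist ledge_lip 0.75 [325.7 344.4] [453.99 201.77 133.12]
wrist flange_edge 0.96 [404.3 282.3] [486.76 192.17  75.96]
6.15 [453.1945 197.0001 109.0447] [-179.7299   -0.059    79.3449] [-0.047   0.3864 -0.5451  2.0505  0.2762  0.7785 -0.9444] [ 0.4428  0.387  -3.1394] 8.314551754824075 88.00711512565613
t m [ 0.0027 -0.0018 -0.0009] w deg [-0.27   -0.0592 -0.0549]
```

View pics/wrist1.png

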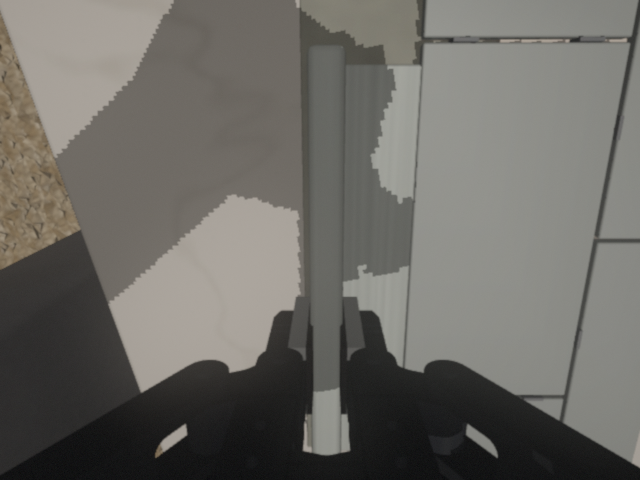

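View pics/side1.png

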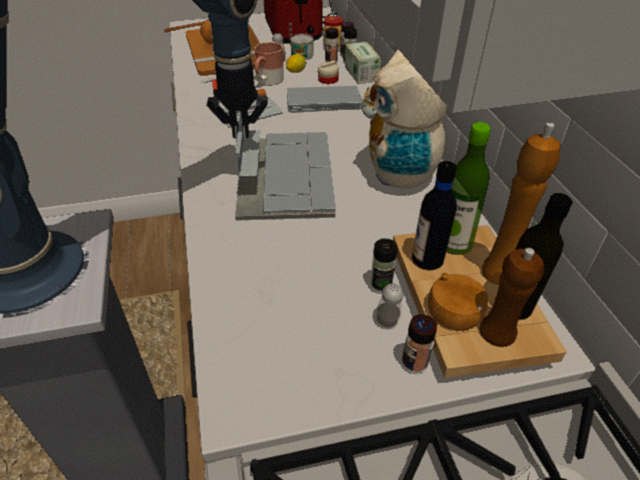

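```bash
cat > d.py <<'E'
import sys;from h import *
np.set_printoptions(precision=3,suppress=True)
tag=sys.argv[1];zo=float(sys.argv[2]) # expected ledge origin z
p=np.load(f"p_wrist{tag}.npy");q=p[:,:3]
T=q[(q[:,2]>22)&(q[:,2]<29.5)&(q[:,0]>-10)&(q[:,0]<90)&(abs(q[:,1])<95)]
def plane(P):
    A=np.c_[P[:,:2],np.ones(len(P))];k=np.linalg.lstsq(A,P[:,2],rcond=None)[0];return k,len(P),np.std(A@k-P[:,2])
def edge(P,hi):
    # outermost x per y-bin, then line
    e=[];
    for y in np.arange(-88,89,4):
        b=P[abs(P[:,1]-y)<2]
        if len(b)>8:e.append((y,np.percentile(b[:,0],98 if hi else 2)))
    e=np.array(e);k=np.polyfit(e[:,0],e[:,1],1);w=abs(np.polyval(k,e[:,0])-e[:,1])<1.0;k=np.polyfit(e[w,0],e[w,1],1);return k,w.sum()
print("tile plane",plane(T),"front edge x=ky+c",edge(T,False))
F=q[(abs(q[:,2]-zo-2.5)<5)&(q[:,0]>-60)&(q[:,0]<15)&(abs(q[:,1])<105)]
if zo>40: print("flange",plane(F),"edge",edge(F,True),"y",F[:,1].min(),F[:,1].max())
L=q[(abs(q[:,2]-zo-60)<4)&(abs(q[:,0]+47)<70)&(abs(q[:,1])<110)]
x=edge(L,True);x2=edge(L,False);print("lip",plane(L)[0],x,x2,"y",L[:,1].min(),L[:,1].max(),"z",np.median(L[:,2]))
B=q[(abs(q[:,2]-12)<4)&(q[:,0]<0)&(q[:,0]>-58)&(abs(q[:,1])<148)];print("board",plane(B))
s=r.state();tp=s["tcp_pos"];a=np.radians(-10.6);d=tp[:2]-[499.1,191.2];print("tcp panel",d@[np.cos(a),np.sin(a)],d@[-np.sin(a),np.cos(a)],tp[2])
E
python3 d.py 1 74.2
python3 - <<'E'
import cv2
im=cv2.imread("pics/wrist1.png",0)
# tile joints along y: gradient minima columns
for c in (450,500,540): 
    col=im[:,c-4:c+5].mean(1)
    print(c,[ (i,int(col[i])) for i in range(5,470) if col[i]==col[i-4:i+5].min() and col[i]<col[i-5]-12])
E
```

```text
tile plane (array([-0.   ,  0.   , 24.628]), 53393, np.float64(0.6533820811947572)) front edge x=ky+c (array([-0.002,  1.772]), np.int64(6))
flange (array([-0.006,  0.002, 75.592]), 18231, np.float64(0.6320110687886954)) edge (array([  0.006, -11.237]), np.int64(5)) y -93.09679569565579 87.30945302214504
lip [  0.001  -0.001 133.394] (array([  0.   , -41.307]), np.int64(25)) (array([  0.002, -50.911]), np.int64(24)) y -41.10387069864662 87.32667544557464 z 133.30237895544423
board (array([-0.001, -0.   , 11.186]), 7308, np.float64(0.7198107621744951))
tcp panel -46.18911754676868 -2.7432526925574643 109.0447464499058
450 [(39, 59)]
500 [(38, 73)]
540 [(38, 80), (396, 63)]
```

```bash
python3 - <<'E'
from h import *
p=np.load("p_wrist1.npy")
for u,v in((540,38),(540,396),(450,38),(422,30),(422,20)):
    k=(abs(p[:,3]-u)<4)&(abs(p[:,4]-v)<9);print(u,v,np.median(p[k,:3],0))
E
python3 go.py 451.9 200 60 79.4
```

```text
540 38 [ 56.39394401 103.70306942  23.85885383]
540 396 [ 84.56294436 -98.34508476  24.56867596]
450 38 [ 13.1600148  103.79263563  24.08727073]
422 30 [  0.29601006 107.95017611  20.04938477]
422 20 [  0.15775823 112.4884319   18.65112566]
6.15 [453.1945 197.0001 109.0447] [-179.7299   -0.059    79.3449] [-0.047   0.3864 -0.5451  2.0505  0.2762  0.7785 -0.9444] [ 0.4428  0.387  -3.1394] 8.314551754824075 88.00711512565613
t m [ 0.0027 -0.0016  0.0491] w deg [-0.27   -0.0592 -0.0549]
```

Request:
servo_tool(plan=[{"gripper": 0.0, "tx": 0.005, "ty": -0.002, "tz": 0.015, "wx": -0.27, "wy": 0, "wz": 0}, {"gripper": 0.0, "tx": 0.005, "ty": -0.002, "tz": 0.035, "wx": -0.27, "wy": 0, "wz": 0}, {"gripper": 0.0, "tx": 0.005, "ty": -0.002, "tz": 0.05, "wx": -0.27, "wy": 0, "wz": 0}, {"gripper": 0.0, "tx": 0.005, "ty": -0.002, "tz": 0.05, "wx": -0.27, "wy": 0, "wz": 0}, {"gripper": 0.0, "tx": 0.005, "ty": -0.002, "tz": 0.05, "wx": -0.27, "wy": 0, "wz": 0}])

```text
time_s: 6.65
tcp_pos: [452.0, 202.7, 59.2]
tcp_rot: [-3.141, -0.001, 1.385]
ft_force: [-0.6, -0.8, -4.1]
finger_gap: 8.5
finger_force: 87.9
```

```bash
python3 c.py 2; python3 d.py 2 25; python3 go.py 451.9 200 48 79.4
```

```text
top ledge 0.73 [203.5 267.1] [482.33 196.8   26.7 ]
top ledge_lip 0.65 [190.9 279.5] [438.9  168.25 199.98]
top flange_edge 0.85 [202.6 263.4] [492.19 203.56  11.98]
top pocket 0.85 [206.9 256.5] [505.71 191.54  25.46]
side ledge 0.66 [245.7 168.6] [455.57 194.84  29.64]
side ledge_lip 0.73 [239.9 149.9] [446.76 188.79  85.42]
side pocket 0.94 [265.3 173.6] [496.99 171.19  25.31]
wrist ledge 0.96 [321.7 281.7] [455.25 228.63  83.41]
wrist ledge_lip 0.7 [326.5 345.1] [452.76 207.59  83.36]
wrist flange_edge 0.73 [405.6 280.4] [486.3  199.07  26.38]
wrist pocket 0.86 [427.  273.5] [498.52 193.83  10.97]
tile plane (array([-0.   ,  0.   , 24.591]), 66368, np.float64(0.6306546816505394)) front edge x=ky+c (array([-0.234, 10.76 ]), np.int64(4))
lip [-0.    -0.001 83.656] (array([  0.   , -43.848]), np.int64(18)) (array([  0.001, -53.476]), np.int64(18)) y -35.08457473259264 93.06550100610971 z 83.5331318486215
board (array([-0.001,  0.   , 11.157]), 15954, np.float64(0.6693896054317545))
tcp panel -48.463289843001675 2.386348447033943 59.04247951510516
7.4 [451.9027 202.4605  59.0425] [-179.9983   -0.061    79.351 ] [-0.1025  0.4632 -0.501   2.0867  0.3508  0.6716 -1.0227] [ 1.1809 -0.0619 -2.9003] 8.297641305583518 87.91128516197205
t m [-0.0024  0.0005  0.011 ] w deg [-0.0016 -0.061  -0.049 ]
```

View pics/wrist2.png

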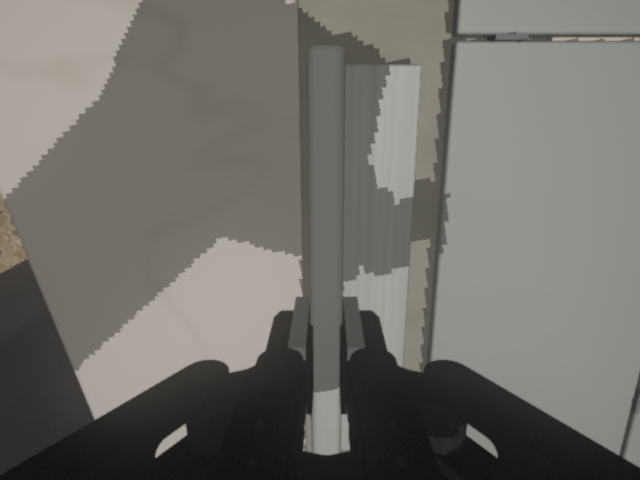

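Request:
servo_tool(plan=[{"gripper": 0.0, "tx": 0, "ty": 0, "tz": 0.006, "wx": 0, "wy": 0, "wz": 0}, {"gripper": 0.0, "tx": 0, "ty": 0, "tz": 0.0105, "wx": 0, "wy": 0, "wz": 0}, {"gripper": 0.0, "tx": 0, "ty": 0, "tz": 0.0105, "wx": 0, "wy": 0, "wz": 0}, {"gripper": 0.0, "tx": 0, "ty": 0, "tz": 0.0105, "wx": 0, "wy": 0, "wz": 0}])

```text
time_s: 7.8
tcp_pos: [451.7, 202.5, 48.2]
tcp_rot: [-3.141, -0.001, 1.385]
ft_force: [1.1, -0.0, -1.9]
finger_gap: 8.1
finger_force: 88.0
```

Request:
servo_tool(plan=[{"gripper": 0.0, "tx": 0, "ty": 0, "tz": 0.0008, "wx": 0, "wy": 0, "wz": 0}, {"gripper": 0.0, "tx": 0, "ty": 0, "tz": 0.0008, "wx": 0, "wy": 0, "wz": 0}, {"gripper": 0.0, "tx": 0, "ty": 0, "tz": 0.0008, "wx": 0, "wy": 0, "wz": 0}])

```text
time_s: 8.1
tcp_pos: [452.0, 202.5, 47.9]
tcp_rot: [3.141, -0.001, 1.385]
ft_force: [-0.1, -0.3, -3.8]
finger_gap: 8.5
finger_force: 88.0
```

Request:
servo_tool(plan=[{"gripper": 0.0, "tx": 0, "ty": 0, "tz": 0.0006, "wx": 0, "wy": 0, "wz": 0}, {"gripper": 0.0, "tx": 0, "ty": 0, "tz": 0.0006, "wx": 0, "wy": 0, "wz": 0}, {"gripper": 0.0, "tx": 0, "ty": 0, "tz": 0.0006, "wx": 0, "wy": 0, "wz": 0}])

```text
time_s: 8.4
tcp_pos: [451.9, 202.5, 47.2]
tcp_rot: [-3.142, -0.001, 1.385]
ft_force: [-0.5, 0.2, -2.7]
finger_gap: 8.1
finger_force: 88.0
```

Request:
servo_tool(plan=[{"gripper": 0.0, "tx": 0, "ty": 0, "tz": 0.0006, "wx": 0, "wy": 0, "wz": 0}, {"gripper": 0.0, "tx": 0, "ty": 0, "tz": 0.0006, "wx": 0, "wy": 0, "wz": 0}, {"gripper": 0.0, "tx": 0, "ty": 0, "tz": 0.0006, "wx": 0, "wy": 0, "wz": 0}])

```text
time_s: 8.7
tcp_pos: [452.1, 202.6, 46.8]
tcp_rot: [3.141, -0.001, 1.385]
ft_force: [-0.2, -0.6, 1.5]
finger_gap: 8.5
finger_force: 88.8
```

Request:
servo_tool(plan=[{"gripper": 0.0, "tx": 0, "ty": 0.005, "tz": -0.0003, "wx": 0, "wy": 0, "wz": 0}, {"gripper": 0.0, "tx": 0, "ty": 0.01, "tz": -0.0003, "wx": 0, "wy": 0, "wz": 0}, {"gripper": 0.0, "tx": 0, "ty": 0.015, "tz": -0.0003, "wx": 0, "wy": 0, "wz": 0}, {"gripper": 0.0, "tx": 0, "ty": 0.02, "tz": -0.0003, "wx": 0, "wy": 0, "wz": 0}, {"gripper": 0.0, "tx": 0, "ty": 0.02, "tz": -0.0003, "wx": 0, "wy": 0, "wz": 0}])

```text
time_s: 9.2
tcp_pos: [473.0, 198.6, 46.9]
tcp_rot: [3.14, -0.002, 1.384]
ft_force: [0.3, -0.1, 0.2]
finger_gap: 8.2
finger_force: 88.5
```

```bash
python3 c.py 3 | grep wrist; python3 d.py 3 12; python3 go.py 451.9 200 48 79.4
```

```text
wrist ledge 0.76 [322.1 283. ] [474.9  224.55  71.17]
wrist ledge_lip 0.61 [326.  346.2] [472.19 203.8   71.42]
wrist flange_edge 0.6 [408.1 282.2] [505.52 199.21  24.83]
tile plane (array([-0.   ,  0.   , 24.608]), 75028, np.float64(0.6259870137897401)) front edge x=ky+c (array([0.016, 0.687]), np.int64(1))
lip [ 0.001 -0.003 71.214] (array([ -0.   , -23.902]), np.int64(18)) (array([ -0.001, -33.489]), np.int64(18)) y -35.063846582351104 93.05184712629234 z 71.04285551818485
board (array([ 0.047, -0.009, 14.002]), 35673, np.float64(0.9683928456225215))
tcp panel -28.42646503803234 2.3682176155031818 46.881567636923855
9.95 [471.5943 198.7569  46.8816] [179.9944  -0.0602  79.3531] [-0.0975  0.5024 -0.4836  2.0569  0.3701  0.6649 -1.0109] [ 1.0969 -0.1461 -1.2494] 8.383435779296715 88.378164768219
t m [-0.0024 -0.0196 -0.0011] w deg [ 0.0056 -0.0602 -0.0469]d.py:14: RankWarning: Polyfit may be poorly conditioned
  e=np.array(e);k=np.polyfit(e[:,0],e[:,1],1);w=abs(np.polyval(k,e[:,0])-e[:,1])<1.0;k=np.polyfit(e[w,0],e[w,1],1);return k,w.sum()
```

View pics/wrist3.png

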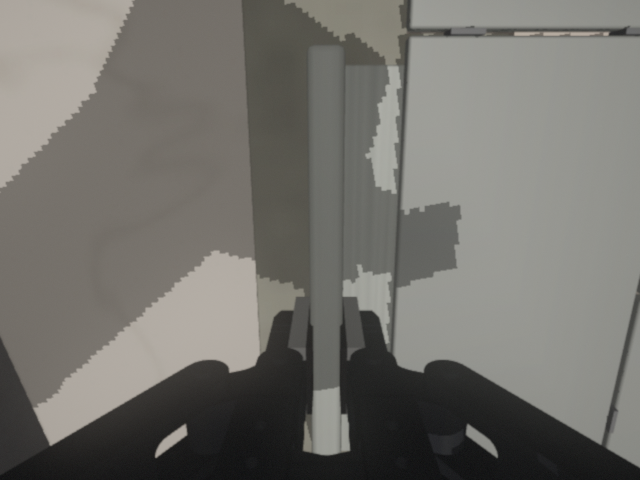

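The flange's front strip is now under the tile edge (col ≈ 400), and the lip is parallel to it. I'll continue.

Request:
servo_tool(plan=[{"gripper": 0.0, "tx": 0, "ty": 0.006, "tz": 0, "wx": 0, "wy": 0, "wz": 0}, {"gripper": 0.0, "tx": 0, "ty": 0.012, "tz": 0, "wx": 0, "wy": 0, "wz": 0}, {"gripper": 0.0, "tx": 0, "ty": 0.018, "tz": 0, "wx": 0, "wy": 0, "wz": 0}, {"gripper": 0.0, "tx": 0, "ty": 0.024, "tz": 0, "wx": 0, "wy": 0, "wz": 0}, {"gripper": 0.0, "tx": 0, "ty": 0.027, "tz": 0, "wx": 0, "wy": 0, "wz": 0}])

```text
time_s: 10.45
tcp_pos: [498.8, 193.7, 46.9]
tcp_rot: [-3.142, -0.001, 1.384]
ft_force: [-3.4, 0.5, 3.7]
finger_gap: 8.1
finger_force: 89.3
```

Request:
servo_tool(plan=[{"gripper": 0.0, "tx": 0, "ty": 0.001, "tz": 0, "wx": 0, "wy": 0, "wz": 0}, {"gripper": 0.0, "tx": 0, "ty": 0.002, "tz": 0, "wx": 0, "wy": 0, "wz": 0}, {"gripper": 0.0, "tx": 0, "ty": 0.002, "tz": 0, "wx": 0, "wy": 0, "wz": 0}])

```text
time_s: 10.75
tcp_pos: [499.6, 193.5, 46.9]
tcp_rot: [-3.141, -0.001, 1.385]
ft_force: [-3.8, 1.1, 3.8]
finger_gap: 8.5
finger_force: 89.1
```

Request:
servo_tool(plan=[{"gripper": 0.0, "tx": 0, "ty": 0.001, "tz": 0, "wx": 0, "wy": 0, "wz": 0}, {"gripper": 0.0, "tx": 0, "ty": 0.002, "tz": 0, "wx": 0, "wy": 0, "wz": 0}, {"gripper": 0.0, "tx": 0, "ty": 0.002, "tz": 0, "wx": 0, "wy": 0, "wz": 0}])

```text
time_s: 11.05
tcp_pos: [501.9, 193.1, 46.9]
tcp_rot: [-3.141, -0.001, 1.385]
ft_force: [-4.9, -0.1, 4.6]
finger_gap: 8.3
finger_force: 89.3
```

```bash
python3 c.py 4 | grep wrist; python3 d.py 4 12 2>/dev/null; python3 go.py 451.9 200 48 79.4
```

```text
wrist ledge 0.64 [323.8 281.5] [505.79 219.34  71.25]
wrist ledge_lip 0.87 [326.6 345. ] [502.72 198.36  71.11]
wrist pocket 0.93 [322.6 284.4] [505.25 218.4   71.02]
tile plane (array([-0.001,  0.   , 24.677]), 63208, np.float64(0.6238836594170141)) front edge x=ky+c (array([-0.011, 11.285]), np.int64(3))
lip [ 0.001 -0.003 71.199] (array([0.   , 6.898]), np.int64(18)) (array([-0.  , -2.69]), np.int64(18)) y -34.49703597286618 93.06096690582329 z 71.04183783697769
board (array([-0.001,  0.   , 11.193]), 44736, np.float64(0.641846265223046))
tcp panel 2.3999126259741472 2.3994029315458394 46.85568056849976
11.8 [501.9003 193.117   46.8557] [-179.989    -0.0576   79.3589] [-0.0744  0.5337 -0.4775  1.9976  0.3724  0.6949 -0.9706] [-5.0659  1.3332  4.3049] 8.1345823147022 89.27098989486694
t m [-0.0025 -0.0504 -0.0011] w deg [-0.011  -0.0576 -0.0411]
```

Request:
servo_tool(plan=[{"gripper": 0.0, "tx": 0, "ty": 0.0005, "tz": 0, "wx": 0, "wy": 0, "wz": 0}, {"gripper": 0.0, "tx": 0, "ty": 0.001, "tz": 0, "wx": 0, "wy": 0, "wz": 0}, {"gripper": 0.0, "tx": 0, "ty": 0.001, "tz": 0, "wx": 0, "wy": 0, "wz": 0}])

```text
time_s: 12.1
tcp_pos: [501.9, 193.1, 46.9]
tcp_rot: [-3.14, -0.0, 1.385]
ft_force: [-6.5, 0.2, 6.8]
finger_gap: 8.2
finger_force: 89.6
```

Request:
servo_tool(plan=[{"gripper": 0.0, "tx": 0, "ty": 0.0005, "tz": 0, "wx": 0, "wy": 0, "wz": 0}, {"gripper": 0.0, "tx": 0, "ty": 0.001, "tz": 0, "wx": 0, "wy": 0, "wz": 0}, {"gripper": 0.0, "tx": 0, "ty": 0.001, "tz": 0, "wx": 0, "wy": 0, "wz": 0}])

```text
time_s: 12.4
tcp_pos: [501.9, 193.1, 46.9]
tcp_rot: [-3.138, 0.0, 1.386]
ft_force: [-9.9, 1.2, 9.8]
finger_gap: 8.5
finger_force: 90.0
```

Request:
servo_tool(plan=[{"gripper": 0.0, "tx": 0, "ty": -0.0005, "tz": 0.0005, "wx": 0, "wy": 0, "wz": 0}, {"gripper": 0.0, "tx": 0, "ty": -0.001, "tz": 0.001, "wx": 0, "wy": 0, "wz": 0}, {"gripper": 0.0, "tx": 0, "ty": -0.001, "tz": 0.0015, "wx": 0, "wy": 0, "wz": 0}, {"gripper": 0.0, "tx": 0, "ty": -0.001, "tz": 0.0015, "wx": 0, "wy": 0, "wz": 0}])

```text
time_s: 12.8
tcp_pos: [501.9, 193.1, 46.8]
tcp_rot: [-3.14, 0.001, 1.385]
ft_force: [-10.4, -1.3, 18.9]
finger_gap: 8.2
finger_force: 91.4
```

```bash
python3 c.py 5 | grep wrist; python3 d.py 5 12 2>/dev/null; python3 go.py 451.9 200 48 79.4
```

```text
wrist ledge 0.77 [322.5 280.6] [505.49 219.63  71.  ]
wrist ledge_lip 0.65 [328.3 344.1] [503.36 198.72  71.27]
wrist pocket 0.87 [322.4 287.7] [505.07 217.55  71.33]
tile plane (array([-0.001,  0.   , 24.681]), 63399, np.float64(0.6204020277189458)) front edge x=ky+c (array([-0.018, 11.671]), np.int64(3))
lip [-0.002 -0.003 71.205] (array([-0.001,  6.959]), np.int64(19)) (array([-0.001, -2.681]), np.int64(18)) y -34.79152007466312 93.09115338852918 z 71.03415534475259
board (array([-0.001,  0.   , 11.189]), 44701, np.float64(0.6436323027914834))
tcp panel 2.429959167333753 2.405907321036865 46.815927044710534
13.55 [501.9311 193.1179  46.8159] [-179.9365    0.0278   79.3676] [-0.075   0.5344 -0.4775  1.9964  0.3726  0.6971 -0.9709] [-10.9283  -0.928   19.6921] 8.229455500287843 91.38087630271912
t m [-0.0025 -0.0504 -0.0011] w deg [-0.0635  0.0278 -0.0324]
```

View pics/wrist5.png

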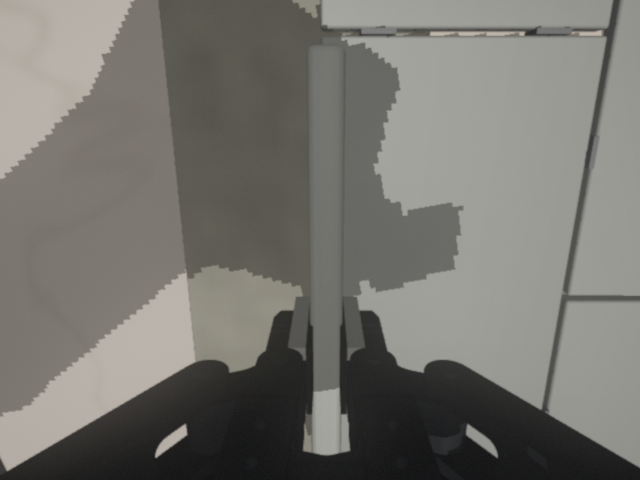

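```bash
python3 -c "
from h import *
print(hand_in())"
```

```text
the job is handed in; nothing more can be done
None
```

I handed the job in with the flange slid under the middle tile until the upright stopped against its front edge. My measurements put the ledge within about 0.5 mm of the tile centre, square and level. The gripper was still holding the lip (about 91 N) and pressing the ledge down with roughly 20 N, and the tile read flat and at its original height; no verdict was returned.

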